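# Run a scoop of pebernødder through the biscuit filler

### The job

Tip all six pebernødder from the mustard-glazed scoop into the funnel of the biscuit filler while its gate is still shut, and set the scoop back upright on the counter without dropping it. Then pull the spring-return gate (the slide with the upright knob) out until its pointer stands at the engraved line, and keep it there so that all six biscuits run down into the tin; finish with the gate still held at the line, not letting it go. Leave everything else where it is.

Things in the scene. Friction and masses are not known exactly. Their poses are not given: they have to be found in the camera images.
- filler: steel biscuit filler, fixed: base plate 200 x 150 x 10 mm (75 mm ahead of, 125 mm behind the axis), rear column, round funnel, sliding gate under its throat, biscuit tin on the base below the spout. Origin on the funnel's vertical axis at counter height, z up; its -x axis is the front, the way the gate is pulled; only gate knob, blade and index strip stick out ahead of the funnel, up to 195 mm
- hopper_mouth (a point): centre of the funnel's round mouth, at the height of the rim (189 mm above the counter). The mouth is 160 mm across inside, with an upright collar 25 mm deep, then a cone 56 mm deep down to a throat 62 mm across, closed below by the gate blade (top 91 mm above the counter)
- gate (a joint): how far the gate is pulled out along the filler's -x, in m: 0 shut, 0.065 when its pointer stands at the engraved line, end stop at 0.085. A spring always pulls it shut (about 4 N when shut, 10 N at the line) and it runs back when let go
- gate_knob (a point): centre of the straight grip of the gate's upright teak knob: 22 mm in diameter, vertical, straight from 22 mm below to 22 mm above this point, on a 28 mm foot; its top is 26 mm above this point, the blade 35 mm below. Moves with the gate; shut, it stands 125 mm ahead of the funnel's axis and 126 mm above the counter. The funnel's rim is 63 mm higher than this point and 39 mm behind it
- open_line (a point): the black engraved line across the fixed index strip (strip 9 mm wide, 4 mm thick, 91 mm above the counter) that runs beside the gate blade on the filler's +y side
- gate_pointer (a point): the gate's dark pointer bar, on the blade edge beside the index strip, 20 mm behind the knob's axis; it moves with the gate. At the line means level with open_line along the filler's x axis
- scoop: mustard-glazed ceramic scoop, about 0.2 kg, loose: a straight trough 60 mm wide outside, 52 inside, flat parallel side walls 44 mm high. Origin under the trough's middle, z up. The open mouth faces its -x: the floor sweeps up at 25 degrees over the last 31 mm to a lip 59 mm ahead of the origin, about 18 mm above the underside. Back wall 55 mm behind it, stub handle to 102 mm. Stands alone
- scoop_centre (a point): middle of the scoop's trough, half-way up its walls (22 mm above its underside), a good place to grip across the two side walls, 60 mm over the outside
- tin_floor (a point): centre of the inner floor of the round biscuit tin on the filler's base under the spout: tin loose, 130 mm across, 52 mm high
- biscuit0_centre (a point): centre of one of the six pebernødder in the scoop: round brown biscuit, 22 mm across, nearly a ball, 10 g, rolls freely
- biscuit1_centre (a point): centre of one of the six pebernødder in the scoop: round brown biscuit, 22 mm across, nearly a ball, 10 g, rolls freely
- biscuit2_centre (a point): centre of one of the six pebernødder in the scoop: round brown biscuit, 22 mm across, nearly a ball, 10 g, rolls freely
- biscuit3_centre (a point): centre of one of the six pebernødder in the scoop: round brown biscuit, 22 mm across, nearly a ball, 10 g, rolls freely
- biscuit4_centre (a point): centre of one of the six pebernødder in the scoop: round brown biscuit, 22 mm across, nearly a ball, 10 g, rolls freely
- biscuit5_centre (a point): centre of one of the six pebernødder in the scoop: round brown biscuit, 22 mm across, nearly a ball, 10 g, rolls freely
- clover_cutter: tin clover-shaped cutter, about 64 mm across, 26 mm high, loose bystander; origin centre of its underside
- nozzle_a: aluminium press nozzle, a cone 38 mm across, 44 mm high, loose bystander; origin centre of its underside
- nozzle_b: the other aluminium press nozzle, as nozzle_a, loose bystander
- press_disc: white melamine cookie press disc, 54 mm across, 6 mm high, loose bystander; origin centre of its underside
- spice_jar: amber glass spice jar with a steel cap, 52 mm across, 85 mm high, loose bystander; origin centre of its underside
- pastry_brush: pastry brush lying flat, 190 mm long, loose bystander; origin under its middle
Things that resemble listed ones, but are neither listed nor needed, are in the scene too. What is meant by the scoop is not blue, and is the smaller of those in its own colour.

How it is judged:
On the way, in this order (a step that is already met when the one before it is completed fails the run):
1. all six biscuits lie in the funnel, with the gate still shut (horizontal distance between each of biscuit0_centre, biscuit1_centre, biscuit2_centre, biscuit3_centre, biscuit4_centre, biscuit5_centre and hopper_mouth below 0.08 m and height (world z) of biscuit0_centre between 0.094 and 0.18 m and height (world z) of biscuit1_centre between 0.094 and 0.18 m and height (world z) of biscuit2_centre between 0.094 and 0.18 m and height (world z) of biscuit3_centre between 0.094 and 0.18 m and height (world z) of biscuit4_centre between 0.094 and 0.18 m and height (world z) of biscuit5_centre between 0.094 and 0.18 m and value of joint gate below 0.004 m), for 0.2 s.
2. the scoop stands upright on the counter again, let go (height (world z) of scoop below 0.006 m and angle between scoop's own z axis and vertical below 0.12 rad and contact force between the fingers and scoop below 0.1 N and linear speed of scoop below 0.03 m/s), for 0.2 s.
3. the gate has been held by the fingers at the line for a second (value of joint gate between 0.06 and 0.07 m and contact force between the fingers and gate above 2 N and contact force between scoop and gate below 0.2 N), for 1 s.
At the end, for the whole second after the job is handed in: the robot's fingers hold the gate (at least 2 N) with its pointer within 5 mm of the engraved line and still, nothing else propping it; all six biscuits lie in the tin; the scoop stands upright and released on the counter (all of step 2 and all of step 3 and velocity of joint gate between -0.02 and 0.02 m/s and horizontal distance between each of biscuit0_centre, biscuit1_centre, biscuit2_centre, biscuit3_centre, biscuit4_centre, biscuit5_centre and tin_floor below 0.064 m and z of each of biscuit0_centre, biscuit1_centre, biscuit2_centre, biscuit3_centre, biscuit4_centre, biscuit5_centre in the frame of tin_floor below 0.05 m); the arm keeps its last pose, push and grip.
It fails at once if another thing was moved by more than 30 mm (distance of any of clover_cutter, nozzle_a, nozzle_b, press_disc, spice_jar, pastry_brush from where it was at the start of the episode above 0.03 m).
It fails at once if the tin was pushed off its place under the spout (distance of tin_floor from where it was at the start of the episode above 0.02 m).
It fails at once if the scoop was dropped (falling unheld faster than 0.8 m/s, some 30 mm of fall) (linear speed of scoop above 0.8 m/s and contact force between the fingers and scoop below 0.1 N).
It also fails if it takes over 72 s, if anything falls off the work surface, if the arm or the gripper's body presses on something with over 40 N, if the wrist force passes 120 N, or if a joint passes its speed limit or range.

### The arm

A 6-joint arm with a two-finger parallel gripper is mounted at the origin on the work surface. World frame = base frame: x ahead of the robot, y to its left, z up, the work surface at z = 0. Lengths are in m, angles in rad, forces in N, time in s.
With the tool pointing down it reaches from about 0.35 to 0.925 m from the base axis. Payload 6.4 kg.
Tool frame: the origin (TCP) lies midway between the tips of the shut fingers; the grasp point (between the pads) lies 19 mm behind it; z points along the fingers, y is the line along which they close (so a half turn about z gives the same grasp; the last joint's range is limited). The gripper opens to 85 mm and grips with 20 to 120 N. Pads are 22 mm wide; open, the fingers measure 114 mm over their backs; the gripper's body (76 mm by 85 mm) begins 54 mm behind the grasp point. The pads swing forward as they close: fully open they stand 13 mm farther back than shut.
Start: joints at [-1.497, 0.245, 1.558, -0, 1.339, -0.174], TCP at [0.159, -0.63, 0.231] pointing down, gripper open.
Joint ranges: [-3.13, 3.13], [-1.02, 2.26], [0.13, 2.54], [-0.95, 4.09], [0.21, 2.88], [-2.74, 2.74]. Speed limits (rad/s): [2.57, 2.57, 3.14, 3.14, 3.14, 3.14].

### API

Orientations are given as a 3x3 rotation matrix whose columns are the frame's x, y, z axes.
In Python, from cell import env gives the robot as it stands. The module is installed in compiled form; this text tells all that it offers.
- The arm moves only by the tool servo_tool, never from a script. Its argument "targets" is text: rows parted by semicolons, each of 7 numbers parted by spaces: the finger opening in m, from 0 to 0.0854, then the shift along the tool's x, y, z in m, then the turn, a rotation vector about the tool's x, y, z in rad. A call has 1 to 8 rows; each row shifts and turns the commanded pose from where the row before left it, along the tool's axes as they then stand; what a row does not reach is not made up. A row lasts 1/8 s, in which the tool goes at most 62.5 mm and 10.7 degrees, less where a joint would pass 70% of its speed; a pose out of reach is approached as far as the arm can. A call is refused whole if a number of a shift passes 0.0625 or a number of a turn 0.188, either way. A call with a gripper value outside its range is refused whole. The fingers move at their own pace and stop on an object; "force" is the grip in N (left out, the last holds). Time passes only in rows, so rows that do not move let the fingers close. It gives the time, the measured TCP pose, the force, the opening and the grip force at its end, in the units of the state.
- env.state(): the state, without advancing time (a new reading comes with each control period).
- env.grab_frame(name): name is "scene" or "side" or "wrist"; returns a dict with "img" (400x640x3 uint8, red, green, blue), "vertical_fov" (degrees; the focal length in pixels is half the picture's height over the tangent of half this angle, whatever the lens; pixels are square), "cx", "cy" (the principal point, pixels), "cam_to_world" (4x4, takes a point from camera to world coordinates); the wrist camera has in their place "mount" (4x4, takes a point from camera to tool coordinates, whose origin is the TCP and whose axes are the flange's). Camera axes: x right, y down, z forward; pixel columns grow to the right and rows downward; lengths in m; the calibration is good to about 2 mm. A picture is of the moment at which its call begins: read the wrist's pose just before it. There is no depth.
- env.job_done(): hands the job in; it is judged then, once.
Trained networks look in the newest picture that a camera, given by its name, has taken for a name from the list of things; names that differ only in an ending like _2 or _b are one class to them, and where a whole thing is asked for, a point or a joint stands for the part that bears it (a point fixed in the world has none). Each returns a list of dicts, best first, with "confidence" (0 to 1); they miss things now and then, are a little off and sometimes report something else, mostly with a low value. They report only what shows in the picture. A call takes as long as a camera call. They do not tell look-alikes from the thing itself.
- env.regions_of(camera, label): "pixels" (400x640 bool, what is visible of it) and "box" ([left, top, right, bottom] in pixels, round what is visible of it).
The state is a dict: "t": time; "joints": joint angles; "joint_velocities": joint speeds; "effort": joint torques, N m; "position": TCP position; "tool_rot": TCP orientation; "contact_force": force on the tool from outside, world axes, zero at the start; "moment": the same for the moment, N m; "gripper_width": finger opening in m; "gripper_force": force on a finger pad.
Only numpy, scipy, OpenCV 4.12 (cv2) and the standard library are available. Lean on these libraries where they do the work, as an engineer would, in place of code of your own. Each camera call takes 0.05 s, during which the arm holds its last target. There are 200 camera calls.

## Working session

There is one attempt and no reset: what is moved stays moved. The work goes in short steps, Python scripts to look and compute and a tool call to move; the robot and the scene stay as the last step left them, time stands still between calls to the robot, and variables do not carry over. Pictures are saved under pics/ and viewed, at most 10 in all, crops included, and the job is handed in when it is done.

Besides the shell and the picture viewer there is one more tool, called after "Emit:" by a JSON object that holds its "name" and its "arguments". servo_tool: Moves the arm, as the interface text tells. Its arguments: {"type":"object","properties":{"targets":{"type":"string"},"force":{"type":"number"}},"required":["targets"]}

```bash
mkdir -p pics; cat > h.py <<'E'
import numpy as np, cv2
from cell import env
def ray(f,u,v):
    F=200/np.tan(np.radians(f["vertical_fov"])/2)
    if "cam_to_world" in f: T=np.array(f["cam_to_world"])
    else:
        T=f["T"]
    d=T[:3,:3]@np.array([(u-f["cx"])/F,(v-f["cy"])/F,1]); return T[:3,3],d
def grab(n):
    s=env.state(); f=env.grab_frame(n)
    if "mount" in f:
        W=np.eye(4);W[:3,:3]=s["tool_rot"];W[:3,3]=s["position"];f["T"]=W@np.array(f["mount"])
    return f
def atz(f,u,v,z):
    o,d=ray(f,u,v); return o+d*(z-o[2])/d[2]
def proj(f,p):
    F=200/np.tan(np.radians(f["vertical_fov"])/2)
    T=np.array(f["cam_to_world"]) if "cam_to_world" in f else f["T"]
    c=T[:3,:3].T@(np.array(p)-T[:3,3]); return np.array([c[0]/c[2]*F+f["cx"],c[1]/c[2]*F+f["cy"]])
def save(n,img,box=None,k=1):
    if box: img=img[box[1]:box[3],box[0]:box[2]]
    cv2.imwrite("pics/"+n,cv2.resize(img,None,fx=k,fy=k,interpolation=cv2.INTER_CUBIC)[...,::-1])
E
python3 - <<'E'
from h import *
np.set_printoptions(precision=4,suppress=True)
a=grab("scene");b=grab("side")
im=np.vstack([a["img"],b["img"]]);save("a.png",im[...],None,0.74)
for n,f in(("scene",a),("side",b)):
    print(n,f["vertical_fov"],f["cx"],f["cy"],np.array(f["cam_to_world"]))
    for l in["filler","gate_knob","scoop","biscuit0_centre","open_line","gate_pointer","tin_floor","spice_jar","clover_cutter","nozzle_a","press_disc","pastry_brush"]:
        try: print(l,[(round(r["confidence"],2),np.round(r["box"]).tolist()) for r in env.regions_of(n,l)])
        except Exception as e: print(l,e)
print(env.state())
E
```

```text
scene 49.584344452375746 323.9541380900001 201.9996552458353 [[-0.8506  0.4342 -0.2967  0.8075]
 [ 0.5257  0.7178 -0.4565  0.5107]
 [ 0.0148 -0.5443 -0.8388  1.0626]
 [ 0.      0.      0.      1.    ]]
filler [(0.83, [203.0, 118.0, 321.0, 217.0]), (0.32, [174.0, 129.0, 228.0, 168.0])]
gate_knob [(0.64, [237.0, 145.0, 296.0, 174.0])]
scoop [(0.79, [458.0, 253.0, 524.0, 286.0]), (0.68, [277.0, 285.0, 339.0, 331.0]), (0.59, [341.0, 232.0, 417.0, 281.0])]
biscuit0_centre []
open_line [(0.82, [204.0, 124.0, 320.0, 217.0]), (0.16, [228.0, 178.0, 271.0, 206.0])]
gate_pointer [(0.67, [235.0, 142.0, 297.0, 178.0])]
tin_floor [(0.97, [226.0, 179.0, 272.0, 205.0])]
spice_jar [(0.88, [361.0, 379.0, 393.0, 399.0]), (0.66, [319.0, 306.0, 326.0, 310.0]), (0.51, [267.0, 122.0, 278.0, 133.0])]
clover_cutter [(0.72, [294.0, 214.0, 317.0, 238.0])]
nozzle_a [(0.47, [242.0, 258.0, 252.0, 270.0]), (0.47, [265.0, 122.0, 276.0, 132.0]), (0.29, [364.0, 380.0, 391.0, 400.0])]
press_disc [(0.84, [397.0, 317.0, 422.0, 340.0])]
pastry_brush []
side 54.575223205056524 324.8382387185066 197.42301747952902 [[ 0.995
[... 795 characters left out ...]
.0, 231.0])]
nozzle_a [(0.5, [323.0, 306.0, 335.0, 324.0])]
press_disc [(0.62, [304.0, 172.0, 318.0, 177.0])]
pastry_brush []
{'t': 1.3, 'joints': array([-1.4971,  0.2451,  1.5578, -0.    ,  1.3387, -0.1741]), 'joint_velocities': array([-0.0009, -0.0001, -0.0012, -0.0008,  0.0002,  0.002 ]), 'effort': array([ -0.0007, -42.9519, -32.6415,  -0.0002,   0.0006,  -0.    ]), 'position': array([ 0.1594, -0.6302,  0.2313]), 'tool_rot': array([[ 0.9695,  0.2452, -0.    ],
       [ 0.2452, -0.9695, -0.    ],
       [-0.    ,  0.    , -1.    ]]), 'contact_force': array([ 1.1029,  0.2939, -0.0764]), 'moment': array([-0.0389, -0.013 ,  0.0145]), 'gripper_force': 0.0, 'gripper_width': 0.08541963723845986}
```

View pics/a.png

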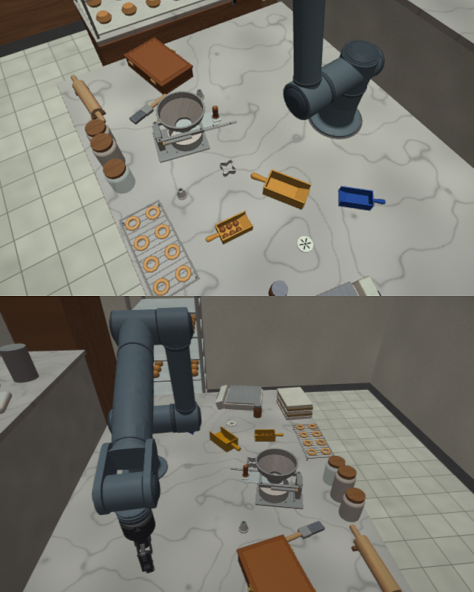

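Small mustard scoop holding biscuits is at scene (308,308). The other candidates are the larger mustard one at (380,256) and the blue one at (490,270). The small one fits ("smaller of its own colour"), so I'll confirm it in an enlarged crop together with the filler.

```bash
python3 - <<'E'
from h import *
a=grab("scene");b=grab("side")
A=cv2.resize(a["img"][280:340,265:345],(400,300),interpolation=cv2.INTER_CUBIC)
A2=cv2.resize(a["img"][225:285,340:420],(400,300),interpolation=cv2.INTER_CUBIC)
B=cv2.resize(a["img"][110:225,198:351],(400,300),interpolation=cv2.INTER_CUBIC)
C=cv2.resize(b["img"][190:295,275:415],(400,300),interpolation=cv2.INTER_CUBIC)
save("b.png",np.vstack([np.hstack([A,A2]),np.hstack([B,C])]))
np.savez("fr.npz",a=a["img"],b=b["img"])
for n,f in(("scene",a),("side",b)):
  for l in("scoop","filler"):
    for r in env.regions_of(n,l):
        ys,xs=np.nonzero(r["pixels"]); 
        p=cv2.boxPoints(cv2.minAreaRect(np.c_[xs,ys].astype(np.float32)))
        z=.03 if l=="scoop" else .189
        print(n,l,round(r["confidence"],2),atz(f,xs.mean(),ys.mean(),z).round(3),[atz(f,u,v,.044).round(3)[:2].tolist() for u,v in p])
        if l=="filler" and r["confidence"]>.5:
            print(p.round(1).tolist())
E
```

```text
scene scoop 0.83 [0.393 0.169 0.03 ] [[0.516, 0.102], [0.428, 0.031], [0.303, 0.214], [0.394, 0.273]]
scene scoop 0.82 [0.195 0.335 0.03 ] [[0.285, 0.32], [0.225, 0.266], [0.101, 0.372], [0.165, 0.422]]
scene scoop 0.62 [0.626 0.198 0.03 ] [[0.719, 0.157], [0.56, 0.17], [0.57, 0.242], [0.723, 0.227]]
scene scoop 0.59 [ 0.496 -0.253  0.03 ] [[0.612, -0.293], [0.414, -0.288], [0.434, -0.193], [0.624, -0.202]]
scene filler 0.66 [ 0.611 -0.159  0.189] [[0.672, -0.461], [0.313, -0.408], [0.419, -0.082], [0.73, -0.146]]
[[191.3000030517578, 136.6999969482422], [300.5, 104.5999984741211], [325.1000061035156, 188.10000610351562], [215.8000030517578, 220.1999969482422]]
side scoop 0.91 [0.397 0.159 0.03 ] [[0.295, 0.189], [0.365, 0.328], [0.497, 0.099], [0.427, -0.013]]
side scoop 0.74 [ 0.668 -0.447  0.03 ] [[0.577, -0.466], [0.729, -0.401], [0.733, -0.455], [0.586, -0.514]]
side scoop 0.66 [0.621 0.186 0.03 ] [[0.56, 0.224], [0.718, 0.221], [0.697, 0.113], [0.548, 0.117]]
side filler 0.96 [ 0.568 -0.31   0.189] [[0.456, 0.063], [0.781, 0.032], [0.677, -0.35], [0.422, -0.325]]
[[321.0, 206.0], [408.0, 206.0], [408.0, 287.0], [321.0, 287.0]]
```

View pics/b.png

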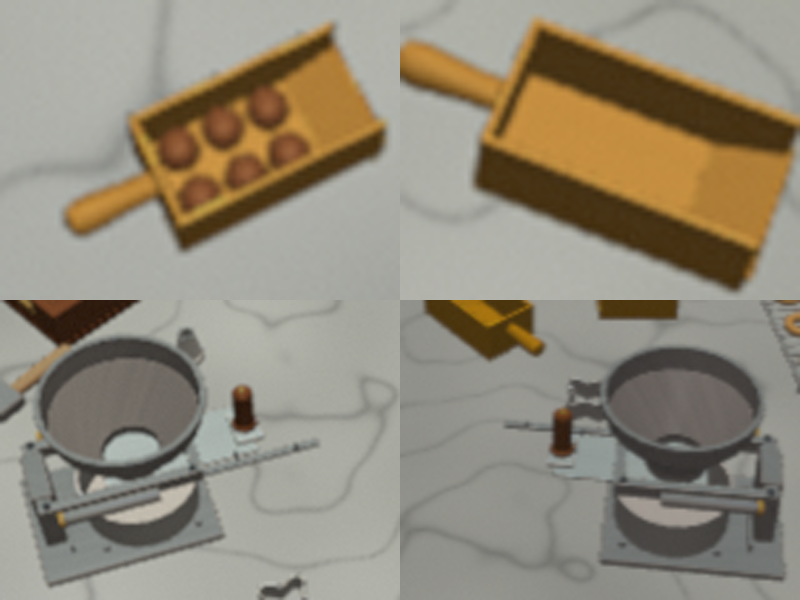

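The crop confirms it: the small scoop (scene 308,308) holds 6 biscuits, its handle points lower left and its mouth upper right. The bigger empty one is the look-alike. The funnel rim is centred near scene (244,149) and side (374,225), and the knob top is near scene (291,144).

```bash
cat > m.py <<'E'
from h import *
np.set_printoptions(precision=4,suppress=True)
a=grab("scene");b=grab("side")
def tri(u,v):
    R=[ray(a,*u),ray(b,*v)];A=0;B=0
    for o,d in R:
        d=d/np.linalg.norm(d);P=np.eye(3)-np.outer(d,d);A=A+P;B=B+P@o
    return np.linalg.solve(A,B)
E
python3 - <<'E'
from m import *
print("rim",atz(a,244.3,149.5,.189),atz(b,373.8,225,.189),tri((244.3,149.5),(373.8,225)))
print("knob",atz(a,291,144.5,.152),atz(b,332,228.9,.152),tri((291,144.5),(332,228.9)))
c=np.array([atz(a,265+x/5,280+y/5,.044)[:2] for x,y in((132,120),(332,27),(383,125),(180,212))]);print("scoop top",c)
# base plate corners in scene z=.01
print("plate",[atz(a,198+x/2.614,110+y/2.609,.01)[:2] for x,y in((50,283),(224,237))])
print("platecorn side",[atz(b,275+x/2.857,190+y/2.857,.01)[:2] for x,y in((202,260),(385,277))])
# strip
print("strip", [atz(a,198+x/2.614,110+y/2.609,.091)[:2] for x,y in((318,143),(60,207))])
print("others")
for n,p in dict(clover=(305,226),nozb=(246,264),jar=(377,390),disc=(410,328),jar2=(272,127)).items(): print(n,atz(a,*p,.01)[:2])
E
```

```text
rim [ 0.5902 -0.2106  0.189 ] [ 0.5874 -0.2299  0.189 ] [ 0.589  -0.2188  0.1796]
knob [ 0.4639 -0.1915  0.152 ] [ 0.4678 -0.1933  0.152 ] [ 0.4659 -0.192   0.1517]
scoop top [[0.6702 0.1666]
 [0.5616 0.1767]
 [0.5673 0.2324]
 [0.6729 0.2179]]
plate [array([ 0.7217, -0.171 ]), array([ 0.5329, -0.1261])]
platecorn side [array([ 0.5025, -0.2796]), array([ 0.6941, -0.322 ])]
strip [array([ 0.4082, -0.1313]), array([ 0.6816, -0.1978])]
others
clover [ 0.5225 -0.0217]
nozb [ 0.7142 -0.0027]
jar [0.5991 0.4317]
disc [0.4481 0.359 ]
jar2 [ 0.4268 -0.3976]
```

Emit:
{"name": "servo_tool", "arguments": {"targets": "0.085 0.0406 -0.0431 -0.005 0 0 0;0.085 0.0406 -0.0431 -0.005 0 0 0;0.085 0.0406 -0.0431 -0.005 0 0 0;0.085 0.0406 -0.0431 -0.005 0 0 0;0.085 0.0406 -0.0431 0 0 0 0;0.085 0.0406 -0.0431 0 0 0 0;0.085 0.0406 -0.0431 0 0 0 0;0.085 0.0406 -0.0431 0 0 0 0", "force": 40}}

```text
t: 2.7
position: [0.3904, -0.2145, 0.2517]
tool_rot: [[0.97, 0.245, 0.001], [0.245, -0.97, -0.001], [0.001, 0.001, -1.0]]
contact_force: [1.2, -0.2, 0.8]
gripper_width: 0.0852
gripper_force: 0.0
```

```bash
cat > st.py <<'E'
from h import *
import json
s=env.state()
open("log.jsonl","a").write(json.dumps({k:np.array(s[k]).tolist() for k in("joints","position","tool_rot")})+"\n")
np.set_printoptions(precision=4,suppress=True)
if __name__=="__main__": print(s["t"],s["joints"],s["position"],s["tool_rot"].tolist(),s["contact_force"],s["gripper_width"],s["gripper_force"])
E
python3 st.py
```

```text
2.7 [-0.7581 -0.2795  2.0379  0.0001  1.3819  0.5653] [ 0.3904 -0.2145  0.2517] [[0.9695601443690063, 0.24485111879780488, 0.0010276549105929648], [0.2448519758631923, -0.969560133108058, -0.0008112973411521756], [0.0007977261702448701, 0.0010382249025779281, -0.9999991428606372]] [ 1.2369 -0.2105  0.8198] 0.08522028415050888 0.0
```

Emit:
{"name": "servo_tool", "arguments": {"targets": "0.085 0.0406 -0.0431 0 0 0 0;0.085 0.0406 -0.0431 0 0 0 0;0.085 0.0406 -0.0431 0 0 0 0;0.085 0.0406 -0.0431 0 0 0 0;0.085 0.0406 -0.0431 0 0 0 0;0.085 0.0406 -0.0431 0 0 0 0;0.085 0.0406 -0.0431 0 0 0 0;0.085 0.035 -0.037 0 0.12 0.12 0"}}

```text
t: 3.7
position: [0.6174, 0.1944, 0.2512]
tool_rot: [[0.963, 0.254, 0.088], [0.24, -0.959, 0.149], [0.123, -0.123, -0.985]]
contact_force: [0.4, -1.0, -0.2]
gripper_width: 0.0848
gripper_force: 0.0
```

```bash
python3 st.py
```

```text
3.7 [0.073  0.1518 1.6356 0.1504 1.2575 1.3529] [0.6174 0.1944 0.2512] [[0.9631115362149336, 0.25422909964188717, 0.08822547084026161], [0.2395488240238821, -0.9593277940721876, 0.14935375599349987], [0.12260721723652981, -0.12271001758563206, -0.9848399473344124]] [ 0.4218 -0.9513 -0.1961] 0.08480014954895612 0.0
```

Emit:
{"name": "servo_tool", "arguments": {"targets": "0.085 0 0 0 -0.12 -0.12 0;0.085 0 0 0 0 0 0.182;0.085 0 0 0 0 0 0.182"}}

```text
t: 4.08
position: [0.6162, 0.191, 0.2511]
tool_rot: [[0.993, -0.121, -0.0], [-0.121, -0.993, -0.0], [-0.0, 0.0, -1.0]]
contact_force: [0.5, 0.2, 0.3]
gripper_width: 0.0851
gripper_force: 0.0
```

```bash
python3 st.py; python3 - <<'E'
from h import *
f=grab("wrist"); save("w.png",f["img"])
for l in("scoop","biscuit0_centre"):
    for r in env.regions_of("wrist",l): print(l,round(r["confidence"],2),np.round(r["box"]).tolist(),[atz(f,*q,.044)[:2].round(3).tolist() for q in cv2.boxPoints(cv2.minAreaRect(np.argwhere(r["pixels"])[:,::-1].astype(np.float32)))])
print(np.array(f["mount"]))
np.savez("w.npz",T=f["T"])
E
```

```text
4.075 [ 0.1251  0.2185  1.5525 -0.0001  1.3708  1.8172] [0.6162 0.191  0.2511] [[0.9926493904592782, -0.1210253367622654, -0.00023554703008402166], [-0.12102536283844263, -0.9926494102157889, -9.974000971456104e-05], [-0.00022174455222664574, 0.0001275140246290047, -0.9999999672847629]] [0.4775 0.2189 0.2801] 0.08508394534933218 0.0
scoop 0.78 [294.0, 264.0, 420.0, 372.0] [[0.401, 0.28], [0.511, 0.116], [0.412, 0.061], [0.281, 0.232]]
scoop 0.65 [289.0, 64.0, 344.0, 207.0] [[0.723, 0.219], [0.718, 0.163], [0.565, 0.173], [0.57, 0.237]]
scoop 0.21 [298.0, 116.0, 317.0, 134.0] [[0.672, 0.216], [0.669, 0.197], [0.651, 0.2], [0.653, 0.219]]
biscuit0_centre 0.84 [298.0, 115.0, 317.0, 135.0] [[0.672, 0.217], [0.669, 0.196], [0.651, 0.199], [0.653, 0.22]]
[[-1.21840834e-03 -9.46002839e-01 -3.24156050e-01  8.33593206e-02]
 [ 9.99998920e-01 -8.86322991e-04 -1.17209894e-03 -9.42394687e-04]
 [ 8.21501961e-04 -3.24157128e-01  9.46002897e-01 -1.42021689e-01]
 [ 0.00000000e+00  0.00000000e+00  0.00000000e+00  1.00000000e+00]]
```

View pics/w.png

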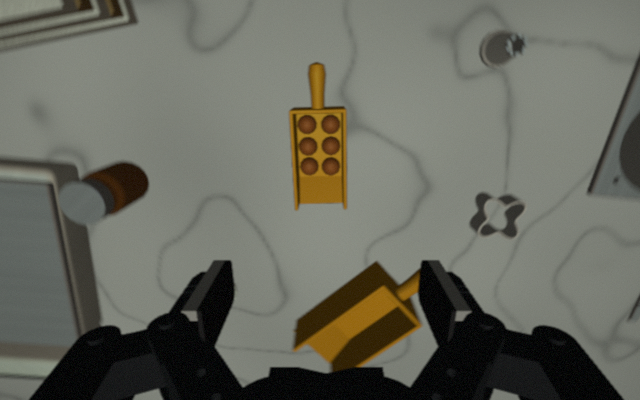

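The wrist view shows the scoop rim corners at (290,109), (346,108), (296,208) and (347,207), with the six biscuits inside and the look-alike below at (360,320).

```bash
cat > kin.py <<'E'
import numpy as np, json
from scipy.optimize import least_squares
from scipy.spatial.transform import Rotation as R
D=[json.loads(l) for l in open("log.jsonl")]
D.append(dict(joints=[-1.4971,.2451,1.5578,0,1.3387,-.1741],position=[.1594,-.6302,.2313],tool_rot=[[.9695,.2452,0],[.2452,-.9695,0],[0,0,-1]]))
def fk(q,p):
    h,e,dl,a2,a3,L,o3,dj=p
    r=lambda ax,t:R.from_euler(ax,t).as_matrix()
    M=r("z",q[0]); x=M@[e,dl,h]
    M=M@r("y",q[1]); x=x+M@[0,0,a2]
    M=M@r("y",q[2]); x=x+M@[o3,0,a3]
    M=M@r("z",q[3])@r("y",q[4])@r("z",q[5]+dj); x=x+M@[0,0,L]
    return x,M
def res(p): return np.concatenate([np.r_[fk(d["joints"],p)[0]-d["position"],(fk(d["joints"],p)[1]-d["tool_rot"]).ravel()*.3] for d in D])
best=min((least_squares(res,[.3,0,s,.4,.4,.3,0,j]) for s in(.1,-.1) for j in(1.57,-1.57)),key=lambda r:r.cost)
P=best.x
if __name__=="__main__": print(P.round(4),best.cost,np.abs(best.fun).max())
E
python3 kin.py; python3 - <<'E'
from h import *
f=dict(np.load("w.npz"));f.update(env.grab_frame("wrist"));
c=np.array([atz(f,*q,.044)[:2] for q in((290,109),(346,108),(296,208),(347,207))]);print(c.round(4), atz(f,317,64,.03))
x=(c[0]+c[1]-c[2]-c[3])/2;print(x,np.degrees(np.arctan2(x[1],x[0])),(c[0]+c[1])/2-.055*x/np.linalg.norm(x))
E
```

```text
[2.7230e-01 2.0000e-04 1.1260e-01 4.1980e-01 5.6830e-01 2.5420e-01
 6.5100e-02 1.5708e+00] 1.1185518721973026e-09 2.566790847155498e-05
[[0.6785 0.222 ]
 [0.6725 0.1645]
 [0.5694 0.2325]
 [0.5635 0.1745]] [0.71874466 0.18892752 0.03      ]
[ 0.10908488 -0.01027615] -5.381567969196441 [0.62074493 0.19839965]
```

Emit:
{"name": "servo_tool", "arguments": {"targets": "0.085 0.004 -0.008 0.05 0 0 -0.015;0.085 0 0 0.06 0 0 0;0.085 0 0 0.06 0 0 0;0.085 0 0 0.05 0 0 0;0.085 0 0 0.02 0 0 0;0.085 0 0 0.009 0 0 0;0.05 0 0 0 0 0 0;0.05 0 0 0 0 0 0", "force": 60}}

```text
t: 5.28
position: [0.6231, 0.1982, 0.0051]
tool_rot: [[0.995, -0.101, 0.005], [-0.101, -0.995, 0.001], [0.005, -0.001, -1.0]]
contact_force: [-0.3, -0.3, -2.5]
gripper_width: 0.0588
gripper_force: 64.9
```

Emit:
{"name": "servo_tool", "arguments": {"targets": "0.05 0 0 0 0 0 0;0.05 0 0 0 0 0 0;0.05 0 0 0 0 0 0"}}

```text
t: 5.65
position: [0.623, 0.1982, 0.0048]
tool_rot: [[0.995, -0.101, 0.004], [-0.101, -0.995, 0.0], [0.004, -0.001, -1.0]]
contact_force: [-0.3, 0.4, 5.7]
gripper_width: 0.0594
gripper_force: 65.9
```

```bash
python3 st.py; cat > ik.py <<'E'
from kin import *
lo=np.array([-3.13,-1.02,.13,-.95,.21,-2.74]);hi=np.array([3.13,2.26,2.54,4.09,2.88,2.74])
def ik(x,M,q0):
    f=lambda q:np.r_[fk(q,P)[0]-x,(fk(q,P)[1]-M).ravel()*.3]
    r=least_squares(f,np.clip(q0,lo+.01,hi-.01),bounds=(lo,hi));return r.x,np.abs(r.fun).max()
E
python3 - <<'E'
from ik import *
np.set_printoptions(precision=2,suppress=True)
# scoop x-axis in world yaw psi; tool x = scoop x (mouth at -toolx), tilt b mouth down
H=np.array([.589,-.2205,.189])
q1=D[-2]["joints"]
for psi in range(-180,181,30):
    q=np.array(q1);out=[];ok=0
    m=R.from_euler("z",psi,degrees=True).as_matrix()
    for b in range(0,76,5):
        B=R.from_euler("y",-b,degrees=True).as_matrix() # about scoop y: -x goes down?
        S=m@B
        T=S@np.diag([1,-1,-1.])
        g=H+m@np.array([0.02,0,0])+[0,0,.06]   # grasp pt
        x=g+T@[0,0,.012]
        if b==0:
            best=min((ik(x,T,np.array([-.5,.2,1.6,j4,1.3,j6])) for j4 in(0,3) for j6 in(-2,0,2)),key=lambda r:r[1]);
        else: best=ik(x,T,q)
        q,e=best; out.append(e<1e-3); 
    print(psi,[int(o) for o in out],q, (S@[-1,0,0]).round(2))
E
```

```text
5.65 [ 0.135   0.5288  1.6446 -0.0002  0.9639  1.8067] [0.623  0.1982 0.0048] [[0.9949116041918945, -0.10066126572186634, 0.004267250588220633], [-0.10066393195882443, -0.9949203994660399, 0.00041416050563482953], [0.004203884739145034, -0.000841611315917959, -0.9999908094795137]] [-0.3141  0.37    5.7341] 0.05939234984074578 65.86278676986694
-180 [1, 1, 1, 1, 1, 1, 1, 1, 1, 1, 1, 1, 1, 1, 1, 1] [-0.4   0.82  1.08 -0.62  2.43 -2.18] [ 0.26  0.   -0.97]
-150 [1, 1, 1, 1, 1, 1, 1, 1, 1, 1, 1, 1, 1, 1, 1, 0] [-0.29  0.71  1.25 -0.95  2.11 -2.46] [ 0.22  0.13 -0.97]
-120 [0, 0, 0, 0, 0, 0, 0, 0, 0, 0, 0, 0, 0, 0, 0, 0] [-0.36  0.39  1.31 -0.95  1.64  2.74] [ 0.13  0.22 -0.97]
-90 [1, 1, 1, 1, 0, 0, 0, 0, 0, 0, 0, 0, 0, 0, 0, 0] [-0.42 -0.03  1.83 -0.95  0.97  2.74] [-0.    0.26 -0.97]
-60 [1, 1, 1, 1, 1, 1, 1, 1, 1, 1, 0, 0, 0, 0, 0, 0] [-0.49 -0.19  2.09 -0.95  0.42  2.74] [-0.13  0.22 -0.97]
-30 [1, 1, 1, 1, 1, 1, 1, 1, 1, 1, 1, 0, 0, 0, 1, 1] [-0.55 -0.06  2.24  3.08  0.35 -1.52] [-0.22  0.13 -0.97]
0 [1, 1, 1, 1, 1, 1, 1, 1, 1, 1, 1, 1, 1, 1, 1, 1] [-0.79 -0.02  2.2   1.82  0.79 -0.61] [-0.26  0.   -0.97]
30 [1, 1, 1, 1, 1, 1, 1, 1, 1, 1, 1, 1, 1, 1, 1, 1] [-0.9   0.18  1.99  1.43  1.3  -0.56] [-0.22 -0.13 -0.97]
60 [1, 1, 1, 1, 1, 1, 1, 1, 1, 1, 1, 1, 1, 1, 1, 1] [-0.88  0.4   1.7   1.16  1.73 -0.62] [-0.13 -0.22 -0.97]
90 [1, 1, 1, 1, 1, 1, 1, 1, 1, 1, 1, 1, 1, 1, 1, 1] [-0.79  0.61  1.41  0.91  2.1  -0.75] [-0.   -0.26 -0.97]
120 [1, 1, 1, 1, 1, 1, 1, 1, 1, 1, 1, 1, 1, 1, 1, 1] [-0.67  0.76  1.17  0.57  2.41 -1.03] [ 0.13 -0.22 -0.97]
150 [1, 1, 1, 1, 1, 1, 1, 1, 1, 1, 1, 1, 1, 1, 1, 1] [-0.53  0.84  1.05 -0.02  2.56 -1.59] [ 0.22 -0.13 -0.97]
180 [1, 1, 1, 1, 1, 1, 1, 1, 1, 1, 1, 1, 1, 1, 1, 1] [-0.4   0.82  1.08 -0.62  2.43 -2.18] [ 0.26 -0.   -0.97]
```

Emit:
{"name": "servo_tool", "arguments": {"targets": "0.05 0 0 -0.015 0 0 0;0.05 0 0 -0.03 0 0 0;0.05 0 0 -0.045 0 0 0;0.05 0 0 -0.045 0 0 0;0.05 0 0 -0.04 0 0 0;0.05 0 0 -0.02 0 0 0;0.05 0 0 -0.008 0 0 0"}}

```text
t: 6.52
position: [0.6209, 0.1979, 0.2059]
tool_rot: [[0.995, -0.101, 0.0], [-0.101, -0.995, 0.0], [0.0, -0.0, -1.0]]
contact_force: [0.5, 0.3, -3.1]
gripper_width: 0.0596
gripper_force: 65.6
```

Emit:
{"name": "servo_tool", "arguments": {"targets": "0.05 0.005 0.02 0 0 0 0;0.05 0.005 0.04 0 0 0 0;0.05 0.005 0.055 0 0 0 0;0.05 0.005 0.06 0 0 0 0;0.05 0.005 0.06 0 0 0 0;0.05 0.005 0.055 0 0 0 0;0.05 0.005 0.036 0 0 0 0;0.05 0.006 0.02 0 0 0 0"}}

```text
t: 7.52
position: [0.6254, -0.153, 0.203]
tool_rot: [[0.995, -0.104, -0.004], [-0.104, -0.995, 0.001], [-0.004, -0.001, -1.0]]
contact_force: [-0.4, 0.0, -3.0]
gripper_width: 0.0592
gripper_force: 65.6
```

Emit:
{"name": "servo_tool", "arguments": {"targets": "0.05 0 0 0 0 0 -0.1;0.05 0 0 0 0 0 -0.15;0.05 0 0 0 0 0 -0.16;0.05 0 0 0 0 0 -0.16;0.05 0 0 0 0 0 -0.16;0.05 0 0 0 0 0 -0.16;0.05 0 0 0 0 0 -0.15;0.05 0 0 0 0 0 -0.108"}}

```text
t: 8.52
position: [0.6264, -0.1499, 0.2038]
tool_rot: [[0.496, 0.868, -0.002], [0.868, -0.496, 0.001], [-0.0, -0.003, -1.0]]
contact_force: [0.0, -0.7, -2.9]
gripper_width: 0.0591
gripper_force: 65.5
```

```bash
python3 st.py; python3 - <<'E'
from h import *
a=grab("scene");b=grab("side");w=grab("wrist")
A=cv2.resize(a["img"][90:240,180:380],(400,300),interpolation=cv2.INTER_CUBIC)
B=cv2.resize(b["img"][150:300,260:460],(400,300),interpolation=cv2.INTER_CUBIC)
C=cv2.resize(w["img"],(480,300))
D=np.zeros((600,800,3),np.uint8);D[:300,:400]=A;D[:300,400:]=B;D[300:,:480]=C
save("c.png",D)
E
```

```text
8.525 [-0.4107  0.2571  1.5951  0.0001  1.292   0.1086] [ 0.6264 -0.1499  0.2038] [[0.4963191232676161, 0.8681371200088257, -0.0022953739665401655], [0.8681401359056763, -0.49631792522602236, 0.0011052280354225733], [-0.00017974576106626113, -0.002541252076818237, -0.9999967548594063]] [ 0.0473 -0.6914 -2.8652] 0.05909756801058473 65.46162486076355
```

View pics/c.png

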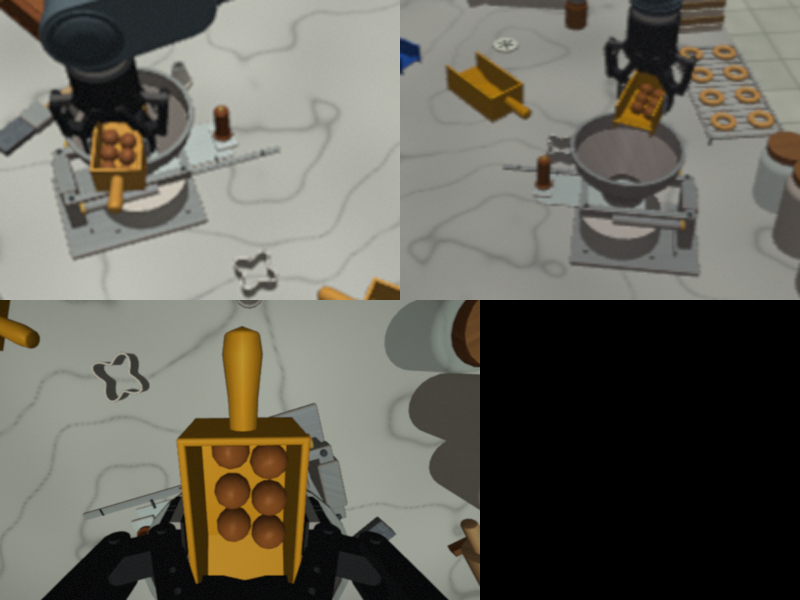

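Emit:
{"name": "servo_tool", "arguments": {"targets": "0.05 0.001 0 -0.0032 0 0.1 0;0.05 0.0007 0 -0.0032 0 0.1 0;0.05 0.0004 0 -0.0033 0 0.1 0;0.05 0.0001 0 -0.0033 0 0.1 0;0.05 0.0002 0 -0.0044 0 0.1 0;0.05 0 0 -0.0044 0 0.1 0;0.05 0 0 -0.0045 0 0.1 0;0.05 -0.0003 0 -0.0047 0 0.1 0"}}

```text
t: 9.68
position: [0.6221, -0.1587, 0.2332]
tool_rot: [[0.349, 0.865, 0.36], [0.601, -0.501, 0.622], [0.719, -0.001, -0.695]]
contact_force: [-0.3, 0.6, -2.6]
gripper_width: 0.0595
gripper_force: 65.5
```

Emit:
{"name": "servo_tool", "arguments": {"targets": "0.05 -0.0004 0 -0.0048 0 0.1 0;0.05 -0.0006 0 -0.005 0 0.1 0;0.05 -0.0007 0 -0.0051 0 0.1 0;0.05 0.001 0 -0.0062 0 0.1 0;0.05 0 0 0 0 0 0;0.05 0 0 0 0 0 0"}}

```text
t: 10.42
position: [0.6136, -0.1738, 0.245]
tool_rot: [[0.182, 0.866, 0.466], [0.315, -0.5, 0.806], [0.931, 0.0, -0.364]]
contact_force: [0.1, 0.7, -2.4]
gripper_width: 0.0592
gripper_force: 65.9
```

```bash
python3 st.py; python3 - <<'E'
from h import *
a=grab("scene");b=grab("side");w=grab("wrist")
A=cv2.resize(a["img"][90:240,180:380],(400,300),interpolation=cv2.INTER_CUBIC)
B=cv2.resize(b["img"][150:300,260:460],(400,300),interpolation=cv2.INTER_CUBIC)
C=cv2.resize(w["img"],(480,300))
D=np.zeros((600,800,3),np.uint8);D[:300,:400]=A;D[:300,400:]=B;D[300:,:480]=C
save("d.png",D)
E
```

```text
10.425 [-0.8346  0.3528  1.7159  1.0958  1.647  -0.5754] [ 0.6136 -0.1738  0.245 ] [[0.18225168072189984, 0.8658249698895342, 0.4659736541799653], [0.31538242692568674, -0.5003470010982574, 0.8063416169828047], [0.9312992267045573, 2.787007577711002e-06, -0.3642550621909406]] [ 0.07    0.716  -2.4152] 0.059198626972390145 65.85887432098389
```

View pics/d.png

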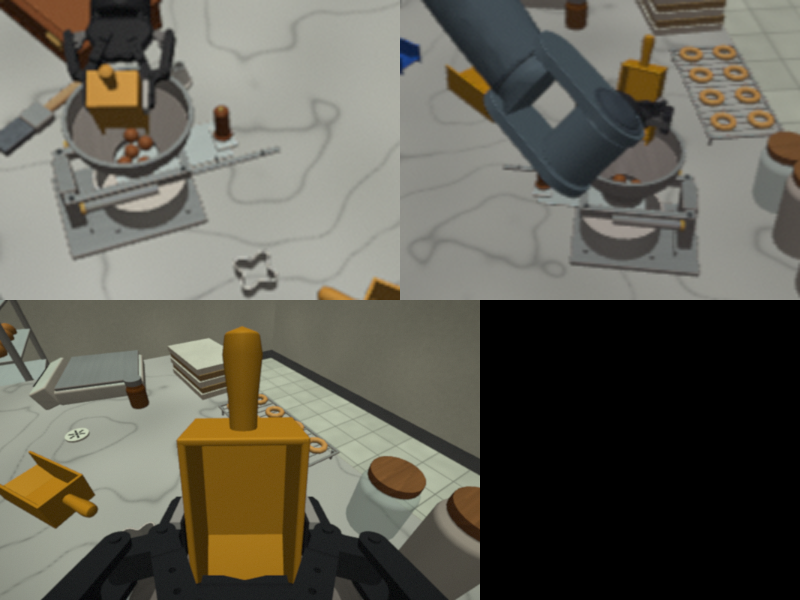

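Emit:
{"name": "servo_tool", "arguments": {"targets": "0.05 0.028 0 -0.011 0 0 0;0.05 0.028 0 -0.011 0 -0.05 0;0.05 0 0 0 0 -0.16 0;0.05 0 0 0 0 -0.18 0;0.05 0 0 0 0 -0.18 0;0.05 0 0 0 0 -0.18 0;0.05 0 0 0 0 -0.18 0;0.05 0 0 0 0 -0.17 0"}}

```text
t: 11.58
position: [0.6135, -0.1734, 0.3069]
tool_rot: [[0.498, 0.866, 0.05], [0.862, -0.5, 0.081], [0.095, 0.003, -0.995]]
contact_force: [0.1, 0.7, -2.6]
gripper_width: 0.0595
gripper_force: 65.6
```

Emit:
{"name": "servo_tool", "arguments": {"targets": "0.05 0.02 -0.01 0 0 -0.1 0;0.05 0.045 -0.021 0 0 0 0;0.05 0.05 -0.0235 0 0 0 0;0.05 0.05 -0.0235 0.02 0 0 0;0.05 0.05 -0.0235 0.04 0 0 0;0.05 0.045 -0.021 0.05 0 0 0;0.05 0.025 -0.012 0.05 0 0 0;0.05 0 0 0.05 0 0 0"}}

```text
t: 12.58
position: [0.6382, 0.1328, 0.1053]
tool_rot: [[0.498, 0.867, 0.001], [0.867, -0.498, 0.001], [0.002, 0.0, -1.0]]
contact_force: [0.1, 0.3, -3.4]
gripper_width: 0.0593
gripper_force: 65.7
```

```bash
python3 st.py; python3 - <<'E'
from ik import *
np.set_printoptions(precision=3,suppress=True)
fx=np.array([.973,-.23,0]);fx/=np.linalg.norm(fx)
K=np.array([.589,-.2205,.130])-.125*fx
psi=np.degrees(np.arctan2(fx[1],fx[0]))
for flip in(0,180):
  for b in(10,20,25,30,40,50):
    S=R.from_euler("z",psi+flip,degrees=True).as_matrix()@R.from_euler("y",-b*(1 if flip==0 else -1),degrees=True).as_matrix()
    T=S@np.diag([1,-1,-1.]);q=np.array([-.5,0,1.9,0,1.2,1.2 if flip==0 else -1.9])
    for d in(0,.03,.065):
        q,e=ik(K-d*fx+T@[0,0,.017],T,q); print(flip,b,d,q,e<1e-3)
print(K)
E
```

```text
12.575 [0.0312 0.3814 1.6324 0.0013 1.1268 0.5515] [0.6382 0.1328 0.1053] [[0.49764647304818005, 0.8673793661391864, 0.0010114636375359236], [0.8673785959653522, -0.4976474193997696, 0.001190472983330342], [0.0015359439707233256, 0.0002848872283823826, -0.9999987798569484]] [ 0.1403  0.3214 -3.3502] 0.059292088665358 65.6544828414917
0 10 0 [-0.648 -0.042  2.11   0.089  0.916  1.106] True
0 10 0.03 [-0.677 -0.12   2.182  0.094  0.924  1.075] True
0 10 0.065 [-0.716 -0.217  2.265  0.1    0.942  1.034] True
0 20 0 [-0.687 -0.126  2.211  0.221  0.754  0.977] True
0 20 0.03 [-0.722 -0.211  2.282  0.232  0.773  0.939] True
0 20 0.065 [-0.769 -0.319  2.366  0.245  0.808  0.89 ] True
0 25 0 [-0.709 -0.163  2.26   0.315  0.677  0.885] True
0 25 0.03 [-0.747 -0.251  2.332  0.328  0.703  0.844] True
0 25 0.065 [-0.799 -0.367  2.416  0.341  0.748  0.793] True
0 30 0 [-0.731 -0.195  2.308  0.434  0.605  0.765] True
0 30 0.03 [-0.773 -0.288  2.38   0.447  0.639  0.724] True
0 30 0.065 [-0.832 -0.412  2.465  0.456  0.695  0.676] True
0 40 0 [-0.779 -0.242  2.398  0.784  0.493  0.414] True
0 40 0.0
[... 701 characters left out ...]
7] True
180 25 0.03 [-0.747 -0.251  2.332  0.328  0.703 -2.298] True
180 25 0.065 [-0.799 -0.367  2.416  0.341  0.748 -2.349] True
180 30 0 [-0.731 -0.195  2.308  0.434  0.605 -2.376] True
180 30 0.03 [-0.773 -0.288  2.38   0.447  0.639 -2.417] True
180 30 0.065 [-0.832 -0.412  2.465  0.456  0.695 -2.465] True
180 40 0 [-0.779 -0.242  2.398  0.784  0.493 -2.728] True
180 40 0.03 [-0.827 -0.345  2.471  0.768  0.543 -2.74 ] True
180 40 0.065 [-0.887 -0.461  2.54   0.735  0.617 -2.74 ] False
180 50 0 [-0.734 -0.337  2.452  0.878  0.414 -2.74 ] False
180 50 0.03 [-0.785 -0.468  2.539  0.856  0.473 -2.74 ] False
180 50 0.065 [-0.824 -0.485  2.54   0.828  0.529 -2.74 ] False
[ 0.467 -0.192  0.13 ]
```

Emit:
{"name": "servo_tool", "arguments": {"targets": "0.05 0 0 0.035 0 0 0;0.05 0 0 0.035 0 0 0;0.05 0 0 0.016 0 0 0;0.05 0 0 0.008 0 0 0;0.05 0 0 0.004 0 0 0;0.05 0 0 0 0 0 0"}}

```text
t: 13.32
position: [0.6392, 0.1299, 0.0091]
tool_rot: [[0.5, 0.866, 0.002], [0.866, -0.5, 0.0], [0.001, 0.001, -1.0]]
contact_force: [-0.1, 0.2, -2.5]
gripper_width: 0.0592
gripper_force: 65.7
```

Emit:
{"name": "servo_tool", "arguments": {"targets": "0.05 0 0 0.002 0 0 0;0.05 0 0 0.0015 0 0 0;0.05 0 0 0 0 0 0"}}

```text
t: 13.7
position: [0.6388, 0.1298, 0.005]
tool_rot: [[0.5, 0.866, 0.001], [0.866, -0.5, 0.0], [0.0, 0.001, -1.0]]
contact_force: [0.1, -0.9, -0.6]
gripper_width: 0.0592
gripper_force: 65.9
```

Emit:
{"name": "servo_tool", "arguments": {"targets": "0.05 0 0 0.0005 0 0 0;0.07 0 0 0 0 0 0;0.085 0 0 0 0 0 0;0.085 0 0 0 0 0 0;0.085 0 0 -0.03 0 0 0;0.085 0 0 -0.06 0 0 0;0.085 0 0 -0.06 0 0 0;0.085 0 0 -0.06 0 0 0"}}

```text
t: 14.7
position: [0.6382, 0.1298, 0.216]
tool_rot: [[0.5, 0.866, 0.0], [0.866, -0.5, 0.0], [0.0, 0.0, -1.0]]
contact_force: [0.8, -0.2, 0.4]
gripper_width: 0.0851
gripper_force: 0.0
```

```bash
python3 st.py; python3 - <<'E'
from h import *
a=grab("scene");b=grab("side");w=grab("wrist")
A=cv2.resize(a["img"][110:225,198:351],(400,300),interpolation=cv2.INTER_CUBIC)
B=cv2.resize(b["img"][190:295,275:415],(400,300),interpolation=cv2.INTER_CUBIC)
C=cv2.resize(w["img"],(480,300))
D=np.zeros((600,800,3),np.uint8);D[:300,:400]=A;D[:300,400:]=B;D[300:,:480]=C
save("e.png",D)
E
```

```text
14.7 [0.0268 0.2608 1.5675 0.     1.3131 0.5508] [0.6382 0.1298 0.216 ] [[0.5003432521025571, 0.8658271191099365, 0.00017288500532499414], [0.8658271303941926, -0.500343262135167, 1.7586859355459572e-05], [0.00010172902730850256, 0.00014088906164456274, -0.9999999849007385]] [ 0.7605 -0.217   0.446 ] 0.08505488431119705 0.0
```

View pics/e.png

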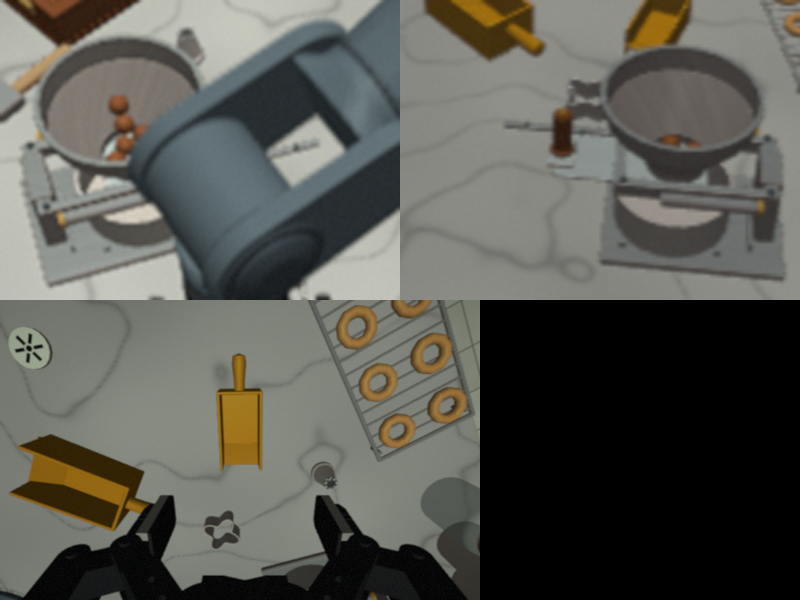

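The scoop stands upright and released at wrist-crop (240,430), and the biscuits are in the funnel. Next is the knob.

Emit:
{"name": "servo_tool", "arguments": {"targets": "0.085 -0.03 -0.002 -0.01 0 0 0;0.085 -0.0485 -0.002 -0.01 0 0 0;0.085 -0.0485 -0.002 0 0 0 0;0.085 -0.0485 -0.002 0 0 0 0;0.085 -0.0485 -0.002 0 0 0 0;0.085 -0.0485 -0.002 0 0 0 0;0.085 -0.0485 -0.002 0 0 0 0;0.085 -0.052 -0.0026 0 0 0 0"}}

```text
t: 15.85
position: [0.4358, -0.1855, 0.2324]
tool_rot: [[0.5, 0.866, -0.002], [0.866, -0.5, 0.002], [0.0, -0.003, -1.0]]
contact_force: [1.3, -1.2, -0.1]
gripper_width: 0.0849
gripper_force: 0.0
```

Emit:
{"name": "servo_tool", "arguments": {"targets": "0.085 0 0 0 0 0 0.16;0.085 0 0 0 0 0 0.16;0.085 0 0 0 0 0 0.16;0.085 0 0 0 0 0 0.16;0.085 0 0 0 0 0 0.16;0.085 0 0 0 0 0 0.16;0.085 0 0 0 0 0 0.16;0.085 0 0 0 0 0 0.16"}}

```text
t: 16.85
position: [0.4368, -0.1843, 0.2322]
tool_rot: [[0.972, -0.236, -0.002], [-0.236, -0.972, 0.002], [-0.003, -0.001, -1.0]]
contact_force: [0.4, -0.2, -0.3]
gripper_width: 0.0847
gripper_force: 0.0
```

Emit:
{"name": "servo_tool", "arguments": {"targets": "0.085 0 0 0 0 0.128 0;0.085 0 0 0 0 0.128 0;0.085 0 0 0 0 0.128 0;0.085 0 0 0 0 0 0"}}

```text
t: 17.35
position: [0.4357, -0.1839, 0.2315]
tool_rot: [[0.903, -0.232, 0.361], [-0.216, -0.973, -0.085], [0.371, -0.002, -0.929]]
contact_force: [0.1, 0.3, -0.3]
gripper_width: 0.0851
gripper_force: 0.0
```

```bash
python3 st.py; python3 - <<'E'
from h import *
np.set_printoptions(precision=4,suppress=True)
w=grab("wrist");b=grab("side")
D=w["img"].copy()
save("f.png",D)
np.savez("w2.npz",T=w["T"])
for p in((.467,-.192,.152),(.467,-.192,.126),(.467,-.192,.091),(.589,-.2205,.189)): print(proj(w,p),proj(b,p))
for r in env.regions_of("wrist","gate_knob"): print(r["confidence"],r["box"])
E
```

```text
17.35 [-0.7418 -0.4388  2.2244  0.2132  1.0312  0.984 ] [ 0.4357 -0.1839  0.2315] [[0.9031563296814857, -0.2323504229679808, 0.3610012813036375], [-0.21640039769775254, -0.9726306616499343, -0.08461952431127161], [0.3707822973559043, -0.0016961618471441175, -0.9287182624469416]] [ 0.0806  0.3458 -0.3247] 0.0850843731448254 0.0
[328.3582 200.8843] [331.7007 228.6415]
[328.2071 201.9251] [331.6085 234.9822]
[328.0445 203.0448] [331.488  243.2649]
[327.3552   5.484 ] [373.7166 222.9029]
0.65 [280.8, 39.7, 365.6, 218.2]
```

View pics/f.png

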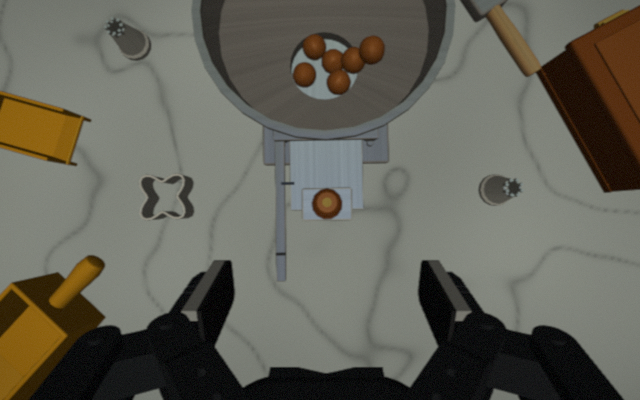

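All six biscuits are in the funnel (305–372, 47–82). The knob is at (327,204) against a predicted 328,201, and the engraved line is at (281,254).

Emit:
{"name": "servo_tool", "arguments": {"targets": "0.085 -0.01 0.001 0.02 0 0 0;0.085 0 0 0.035 0 0 0;0.085 0 0 0.035 0 0 0;0.085 0 0 0.02 0 0 0;0.085 0 0 0.0126 0 0 0;0.085 0 0 0 0 0 0", "force": 60}}

```text
t: 18.25
position: [0.4731, -0.1941, 0.116]
tool_rot: [[0.903, -0.23, 0.363], [-0.214, -0.973, -0.085], [0.373, -0.001, -0.928]]
contact_force: [0.7, 0.1, -0.0]
gripper_width: 0.085
gripper_force: 0.0
```

Emit:
{"name": "servo_tool", "arguments": {"targets": "0.01 0 0 0 0 0 0;0.01 0 0 0 0 0 0;0.01 0 0 0 0 0 0;0.01 0 0 0 0 0 0;0.01 0 0 0 0 0 0;0.01 0 0 0 0 0 0"}}

```text
t: 19.0
position: [0.4732, -0.1932, 0.1175]
tool_rot: [[0.902, -0.23, 0.365], [-0.215, -0.973, -0.084], [0.375, -0.002, -0.927]]
contact_force: [-3.6, 7.0, 7.2]
gripper_width: 0.0203
gripper_force: 58.5
```

```bash
python3 st.py; python3 - <<'E'
from h import *
f=dict(np.load("w2.npz"));f.update(env.grab_frame("wrist"))
a=atz(f,281,254,.095);b=atz(f,288,183,.093);print(a,b,a-b,np.dot((a-b)[:2],[-.973,.23]))
s=grab("side");save("g.png",s["img"],(275,170,435,290),5)
E
```

```text
19.0 [-0.6975 -0.1485  2.2294  0.2573  0.7316  0.9429] [ 0.4732 -0.1932  0.1175] [[0.9019942639345188, -0.2304519797326415, 0.3651003052128713], [-0.214570651269749, -0.9730805452807879, -0.08410521987201552], [0.37465421850407815, -0.00247738437680037, -0.9271613015671806]] [-3.5727  7.0188  7.2409] 0.020344118337883434 58.45735927345231
[ 0.43188531 -0.13959594  0.095     ] [ 0.49360513 -0.16033274  0.093     ] [-0.06171982  0.0207368   0.002     ] 0.06482285279146384
```

View pics/g.png

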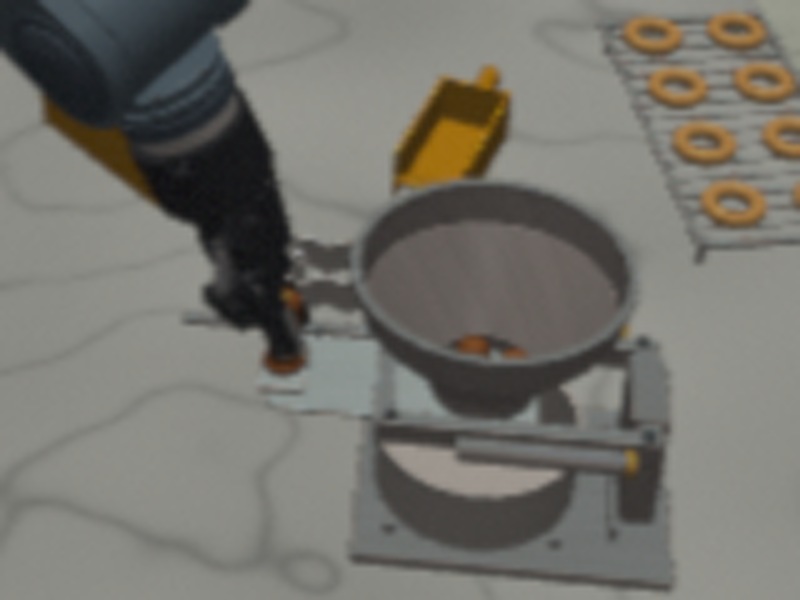

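Emit:
{"name": "servo_tool", "arguments": {"targets": "0.01 -0.005 0 -0.002 0 0 0;0.01 -0.01 0 -0.004 0 0 0;0.01 -0.01 0 -0.004 0 0 0;0.01 -0.01 0 -0.004 0 0 0;0.01 -0.01 0 -0.004 0 0 0;0.01 -0.01 0 -0.004 0 0 0;0.01 -0.0052 0 -0.0023 0 0 0;0.01 0 0 0 0 0 0"}}

```text
t: 20.1
position: [0.4106, -0.1796, 0.1176]
tool_rot: [[0.9, -0.233, 0.368], [-0.216, -0.973, -0.088], [0.378, -0.0, -0.926]]
contact_force: [10.2, 0.1, -4.3]
gripper_width: 0.0203
gripper_force: 59.1
```

Emit:
{"name": "servo_tool", "arguments": {"targets": "0.01 0 0 0 0 0 0;0.01 0 0 0 0 0 0;0.01 0 0 0 0 0 0;0.01 0 0 0 0 0 0"}}

```text
t: 20.6
position: [0.4109, -0.1796, 0.1176]
tool_rot: [[0.9, -0.232, 0.368], [-0.215, -0.973, -0.088], [0.378, -0.0, -0.926]]
contact_force: [10.2, -0.5, -3.7]
gripper_width: 0.0204
gripper_force: 59.1
```

```bash
python3 st.py; python3 - <<'E'
from h import *
s=grab("side");w=grab("wrist");c=grab("scene")
A=cv2.resize(s["img"][190:295,275:415],(400,300),interpolation=cv2.INTER_CUBIC)
B=cv2.resize(c["img"][110:225,198:351],(400,300),interpolation=cv2.INTER_CUBIC)
C=cv2.resize(w["img"],(480,300))
D=np.zeros((600,800,3),np.uint8);D[:300,:400]=A;D[:300,400:]=B;D[300:,:480]=C
save("i.png",D)
E
```

```text
20.6 [-0.7837 -0.3448  2.3837  0.2826  0.7877  0.8534] [ 0.4109 -0.1796  0.1176] [[0.9003196599449734, -0.23245183303721081, 0.36795469182252377], [-0.21529147693825532, -0.9726078632776495, -0.08765571429308018], [0.3782513580601034, -0.0002993461642518932, -0.9257028791775262]] [10.1746 -0.4756 -3.6665] 0.020401492574317073 59.11769701866433
```

View pics/i.png

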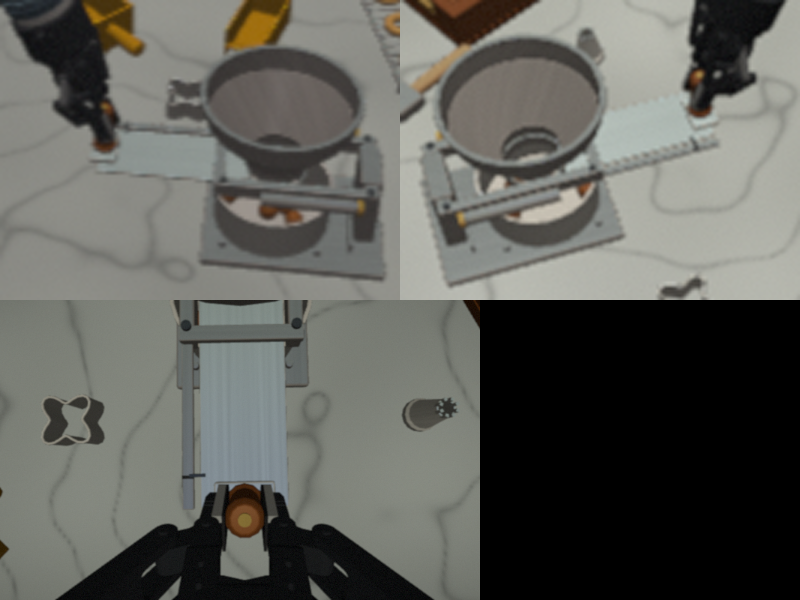

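The funnel is empty, the biscuits are visible in the tin, and the pointer and line look level near wrist-crop (195,476). I'll check that in one last enlarged crop.

```bash
python3 - <<'E'
from h import *
w=grab("wrist");s=grab("side");c=grab("scene")
A=cv2.resize(w["img"][205:280,235:310],(400,400),interpolation=cv2.INTER_CUBIC)
B=cv2.resize(s["img"][245:285,340:395],(400,291),interpolation=cv2.INTER_CUBIC)
C=cv2.resize(c["img"][165:210,220:280],(400,300),interpolation=cv2.INTER_CUBIC)
D=np.zeros((600,800,3),np.uint8);D[:400,:400]=A;D[:291,400:]=B;D[300:,400:]=C
save("j.png",D)
p=atz(w,261,236,.095);q=atz(w,261,237,.095);print("mm per row",1000*np.linalg.norm(p-q))
E
```

```text
mm per row 0.5611893678387516
```

View pics/j.png

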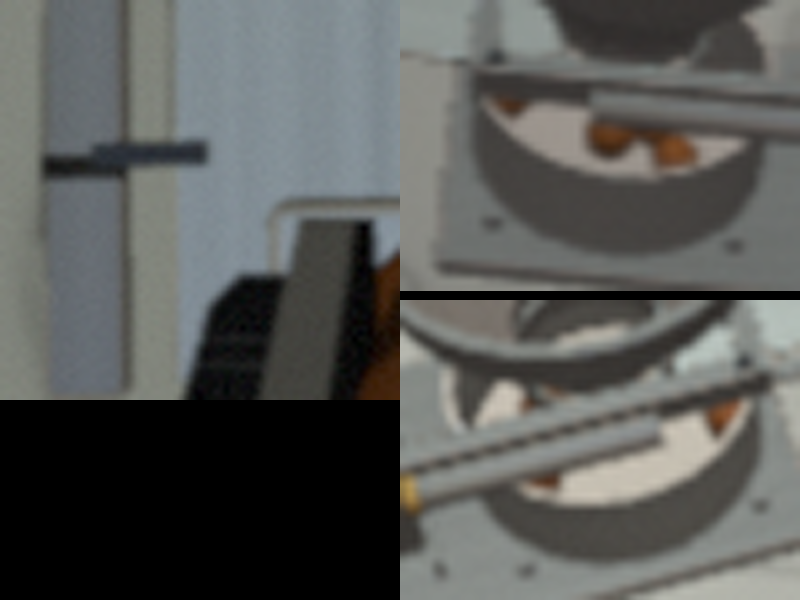

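The pointer is about 1.3 mm short of the line. I'll nudge it 1 mm, hold, and hand in.

Emit:
{"name": "servo_tool", "arguments": {"targets": "0.01 -0.001 0 -0.0004 0 0 0;0.01 0 0 0 0 0 0;0.01 0 0 0 0 0 0;0.01 0 0 0 0 0 0;0.01 0 0 0 0 0 0;0.01 0 0 0 0 0 0;0.01 0 0 0 0 0 0;0.01 0 0 0 0 0 0"}}

```text
t: 21.9
position: [0.4098, -0.1794, 0.1176]
tool_rot: [[0.9, -0.232, 0.368], [-0.215, -0.973, -0.088], [0.378, -0.0, -0.926]]
contact_force: [10.0, -0.1, -4.4]
gripper_width: 0.0207
gripper_force: 59.1
```

Emit:
{"name": "servo_tool", "arguments": {"targets": "0.01 0 0 0 0 0 0;0.01 0 0 0 0 0 0;0.01 0 0 0 0 0 0;0.01 0 0 0 0 0 0"}}

```text
t: 22.4
position: [0.4098, -0.1794, 0.1176]
tool_rot: [[0.9, -0.232, 0.368], [-0.215, -0.973, -0.088], [0.378, -0.0, -0.926]]
contact_force: [9.9, -0.5, -3.3]
gripper_width: 0.0201
gripper_force: 59.1
```

```bash
python3 -c "
from cell import env
print(env.job_done())"
```

```text
the job is handed in; nothing more can be done
None
```

I handed the job in at 22.4 s with the gate gripped about 0.3 mm from the line, the funnel empty, and the scoop upright and released; the tin was partly hidden, so I didn't see all six biscuits in it, and no verdict came back.

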